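# Switch on the shelf lights from lowest to tallest

## Task

Switch on the three tea lights standing in the white organiser by pushing down the round cap on top of each with the fingertips, lowest light first, then the middle one, then the tallest; each cap stays down once pushed well in. Press lightly and leave every light standing where it is, never lifted. The fourth light, in the coral holder, stays off, and the holder, the jar and the star weight stay where they are.

Things in the scene. Friction and masses are not known exactly. Their poses are not given: they have to be found in the camera images.
- organiser: white plastic organiser tray fixed to the shelf, 84 x 268 x 34 mm high, three square open bays in a row along its y axis (centres 88 mm apart, 84 mm wide inside along the row and 76 mm across), 4 mm walls and floor, slotted dividers; origin at the centre of its underside, z up
- light_low: the lowest of the three lights in the organiser: loose stainless steel tea-light cup 50 mm across (53 mm at the lip), 45 mm high to its rim, 0.2 kg, 63 mm with the round white switch cap on top up; origin at the centre of its underside, z up along its axis
- low_top (a point): centre of the flat top of that light's switch cap (cap 32 mm across, flat part 29 mm, standing 18 mm above the steel rim when up, then 67 mm above the shelf); moves down with the cap; the cap's soft silicone top also gives about 1.5 mm under 3 N (2 N per mm, 5 mm at most) and springs back, so pushing this point 8 to 10 mm down from its start switches the light on; 13 mm down it meets a hard stop
- low_cap (a joint): how far that cap is pressed in (m, without the give of its soft top): 0 up (off), 0.008 down at its stop; it needs about 3 N all the way and stays wherever it is left; the light is on from 0.004
- light_mid: the middle-height light of the three in the organiser: loose stainless steel tea-light cup 50 mm across (53 mm at the lip), 65 mm high to its rim, 0.2 kg, 83 mm with the round white switch cap on top up; origin at the centre of its underside, z up along its axis
- mid_top (a point): centre of the flat top of that light's switch cap (cap 32 mm across, flat part 29 mm, standing 18 mm above the steel rim when up, then 87 mm above the shelf); moves down with the cap; the cap's soft silicone top also gives about 1.5 mm under 3 N (2 N per mm, 5 mm at most) and springs back, so pushing this point 8 to 10 mm down from its start switches the light on; 13 mm down it meets a hard stop
- mid_cap (a joint): how far that cap is pressed in (m, without the give of its soft top): 0 up (off), 0.008 down at its stop; it needs about 3 N all the way and stays wherever it is left; the light is on from 0.004
- light_tall: the tallest of the three lights in the organiser: loose stainless steel tea-light cup 50 mm across (53 mm at the lip), 85 mm high to its rim, 0.2 kg, 103 mm with the round white switch cap on top up; origin at the centre of its underside, z up along its axis
- tall_top (a point): centre of the flat top of that light's switch cap (cap 32 mm across, flat part 29 mm, standing 18 mm above the steel rim when up, then 107 mm above the shelf); moves down with the cap; the cap's soft silicone top also gives about 1.5 mm under 3 N (2 N per mm, 5 mm at most) and springs back, so pushing this point 8 to 10 mm down from its start switches the light on; 13 mm down it meets a hard stop
- tall_cap (a joint): how far that cap is pressed in (m, without the give of its soft top): 0 up (off), 0.008 down at its stop; it needs about 3 N all the way and stays wherever it is left; the light is on from 0.004
- light_spare: the fourth light, standing in the round silicone holder, to be left off: loose stainless steel tea-light cup 50 mm across (53 mm at the lip), 65 mm high to its rim, 0.2 kg, 83 mm with the round white switch cap on top up; origin at the centre of its underside, z up along its axis
- spare_top (a point): centre of the flat top of that light's switch cap (cap 32 mm across, flat part 29 mm, standing 18 mm above the steel rim when up, then 91 mm above the shelf); moves down with the cap; the cap's soft silicone top also gives about 1.5 mm under 3 N (2 N per mm, 5 mm at most) and springs back, so pushing this point 8 to 10 mm down from its start switches the light on; 13 mm down it meets a hard stop
- spare_cap (a joint): how far that cap is pressed in (m, without the give of its soft top): 0 up (off), 0.008 down at its stop; it needs about 3 N all the way and stays wherever it is left; the light is on from 0.004
- holder: coral silicone holder, loose round dish about 86 mm across and 26 mm high (wall 7 mm, floor 8 mm), with the fourth light standing inside; origin at the centre of its underside
- jar: clear glass jar with a metal screw lid, loose, 72 mm across, 85 mm high; bystander; origin at the centre of its underside
- star: star-shaped plastic balloon weight with a small loop on top, loose, 84 mm across, 20 mm high (40 mm with the loop); bystander; origin at the centre of its underside
Not all that is in view belongs to the job. Leave any blue or purple look-alike of the light_tall alone.

How it is judged:
On the way, in this order (a step that is already met when the one before it is completed fails the run):
1. the lowest light is switched on, the others still off (value of joint low_cap above 0.004 m and value of joint each of mid_cap, tall_cap, spare_cap below 0.002 m), for 0.1 s.
2. then the middle light is switched on too, the tallest still off (value of joint each of low_cap, mid_cap above 0.004 m and value of joint each of tall_cap, spare_cap below 0.002 m), for 0.1 s.
3. then the tallest light is switched on too (value of joint each of low_cap, mid_cap, tall_cap above 0.004 m and value of joint spare_cap below 0.002 m), for 0.1 s.
At the end, for the whole second after the job is handed in: The caps of the lowest, middle and tallest light in the organiser are at least 4 mm down, the fourth light's cap is less than 2 mm down; all four lights stand at rest, upright within 0.1 rad and within 15 mm of where they began, as do the holder, jar and star (15 mm) (all of step 3 and distance of each of light_low, light_mid, light_tall, light_spare, holder, jar, star from where it was at the start of the episode below 0.015 m and angle between each of light_low, light_mid, light_tall, light_spare's own z axis and vertical below 0.1 rad and linear speed of each of light_low, light_mid, light_tall, light_spare below 0.02 m/s); the robot touches nothing.
It fails at once if a cap is pressed (2 mm) out of order: the middle or tallest before the lowest light is on, or the tallest before the middle one is on ((not (value of joint low_cap above 0.004 m) and value of joint any of mid_cap, tall_cap above 0.002 m) or (not (value of joint mid_cap above 0.004 m) and value of joint tall_cap above 0.002 m)).
It fails at once if the fourth light's cap is pressed (2 mm) (value of joint spare_cap above 0.002 m).
It fails at once if a light is pressed or pinched harder than 25 N (contact force between any of the fingers, the arm and light_low above 25 N or contact force between any of the fingers, the arm and light_mid above 25 N or contact force between any of the fingers, the arm and light_tall above 25 N or contact force between any of the fingers, the arm and light_spare above 25 N).
It fails at once if a light is lifted 8 mm or more, shifted more than 15 mm, or tipped more than 0.2 rad (height (world z) of any of light_low, light_mid, light_tall above 0.012 m or height (world z) of light_spare above 0.016 m or distance of any of light_low, light_mid, light_tall, light_spare from where it was at the start of the episode above 0.015 m or angle between any of light_low, light_mid, light_tall, light_spare's own z axis and vertical above 0.2 rad).
It fails at once if the holder, the jar or the star weight is moved more than 15 mm (distance of any of holder, jar, star from where it was at the start of the episode above 0.015 m).
It also fails if it takes over 45 s, if anything falls off the work surface, if the arm or the gripper's body presses on something with over 40 N, if the wrist force passes 120 N, or if a joint passes its speed limit or range.

## Robot

A 6-joint arm with a two-finger parallel gripper is mounted at the origin on the work surface. World frame = base frame: x ahead of the robot, y to its left, z up, the work surface at z = 0. Lengths are in m, angles in rad, forces in N, time in s.
With the tool pointing down it reaches from about 0.375 to 0.9 m from the base axis. Payload 3.1 kg.
Tool frame: the origin (TCP) lies midway between the tips of the shut fingers; the grasp point (between the pads) lies 19 mm behind it (grip_depth is the distance from the TCP to the grasp point, in m); y points along the fingers, z is the direction in which the jaws open and shut, and the axes are right-handed (so a half turn about y gives the same grasp; the last joint's range is limited). The gripper opens to 85 mm and grips with 20 to 120 N. Pads are 22 mm wide; open, the fingers measure 114 mm over their backs; the gripper's body (76 mm by 85 mm) begins 54 mm behind the grasp point. The pads swing forward as they close: fully open they stand 13 mm farther back than shut.
Start: joints at [0.948, 0.527, 1.433, -0, 1.181, -0.178], TCP at [0.269, 0.564, 0.231] pointing down, gripper open.
Joint ranges: [-3.08, 3.08], [-0.75, 2.2], [0.22, 2.44], [-1.43, 4.57], [0, 2.65], [-2.85, 2.85]. Speed limits (rad/s): [2.79, 2.79, 3.14, 3.14, 3.14, 3.14].

## Interface

Orientations are given as a unit quaternion [x, y, z, w].
In Python, from station import sense, snapshot, camera_model, sign_off, grip_depth gives the robot as it stands.
- The arm moves only by the tool play_rows, never from a script. Its argument "deltas" is a list of rows, each a list of 6 numbers: the shift along the tool's x, y, z in m, then the turn, a rotation vector about the tool's x, y, z in rad. A call has 1 to 12 rows; each row is the pose to reach, as a shift and turn from the pose commanded when the call began, along the tool's axes at that moment; what a row does not reach only later rows make up. A row lasts 1/10 s, in which the tool goes at most 50 mm and 8.59 degrees, less where a joint would pass 70% of its speed; a pose out of reach is approached as far as the arm can. A call with a gripper value outside its range is refused whole. "gripper" is the finger opening in m, from 0 to 0.0854, set as the call begins (left out, the last holds). The fingers move at their own pace and stop on an object; "force" is the grip in N (left out, the last holds). Time passes only in rows, so rows that repeat a pose let the fingers close. It gives the time, the measured TCP pose, the force and the opening at its end, in the units of the state.
- sense(): the state, without advancing time (a new reading comes with each control period).
- snapshot(name): name is "scene" or "side" or "wrist"; returns the picture (400x640x3 uint8, red, green, blue); there is no depth.
- camera_model(name): a dict with "fx", "fy", "cx", "cy" (pixels), "distortion" ([k1, k2, p1, p2, k3] as OpenCV has them; the pictures are not rectified), "camera_from_world" (4x4, takes a point from world to camera coordinates). Camera axes: x right, y up, looking along -z (the intrinsics and any distortion apply to the point x, -y, -z); pixel columns grow to the right and rows downward; lengths in m; the calibration is good to about 2 mm. A picture is of the moment at which its call begins: read the wrist's pose just before it. camera_model takes no time and is no camera call; for the wrist camera it gives the pose at the moment of the call.
- sign_off(): hands the job in, once; it reports no verdict.
The state is a dict: "t": time; "q": joint angles; "qd": joint speeds; "tau": joint torques, N m; "tcp_pos": TCP position; "tool_rot": TCP orientation; "force": force on the tool from outside, world axes, zero at the start; "ft_torque": the same for the moment, N m; "finger_gap": opening from 0.0 (shut) to 1.0 (fully open).
Only numpy, scipy, OpenCV 4.12 (cv2) and the standard library are available. Lean on these libraries where they do the work, as an engineer would, in place of code of your own. Each camera call takes 0.05 s, during which the arm holds its last target.

## Working session

There is one attempt and no reset: what is moved stays moved. The work goes in short steps, Python scripts to look and compute and a tool call to move; the robot and the scene stay as the last step left them, time stands still between calls to the robot, and variables do not carry over. Pictures are saved under pics/ and viewed, and the job is handed in when it is done.

Besides the shell and the picture viewer there is one more tool, called after ">>>" as a command line: name --pt "numbers of a row" for each row, then --argument value for the rest. play_rows: Moves the arm, as the interface text tells. Its arguments: {"type":"object","properties":{"deltas":{"type":"array"},"gripper":{"type":"number"},"force":{"type":"number"}},"required":["deltas"]}

```bash
ls; mkdir -p pics; python3 - <<'E'
from station import *
import cv2
s=sense();print(s)
for n in("scene","side","wrist"):
    cv2.imwrite(f"pics/{n}0.png",snapshot(n)[:,:,::-1]);m=camera_model(n);print(n,m)
E
```

```text
pics
{'t': 0.0, 'q': array([ 9.47521163e-01,  5.28435378e-01,  1.43390513e+00, -1.31838153e-05,
        1.18138249e+00, -1.78452361e-01]), 'qd': array([-6.09160376e-04, -3.33974222e-04, -5.51148187e-05,  1.13189065e-03,
       -1.38427305e-03,  8.46743334e-04]), 'tau': array([ 9.78269927e-04, -4.42343903e+01, -1.78025883e+01, -1.75150003e-04,
        8.41709058e-03,  1.80407693e-05]), 'tcp_pos': array([0.2684638 , 0.56361585, 0.23035162]), 'tool_rot': array([ 0.69038475, -0.15626333,  0.15568346, -0.68899443]), 'force': array([ 0.22893465, -0.65590031,  0.07214828]), 'ft_torque': array([0.04807793, 0.01789975, 0.04127824]), 'finger_gap': 1.0029433564343775}
scene {'fx': 415.3136814920228, 'fy': 415.3136814920228, 'cx': 322.6900065093369, 'cy': 198.4612013095012, 'distortion': array([0.01027912, 0.        , 0.        , 0.        , 0.        ]), 'camera_from_world': array([[ 2.98068537e-01,  9.54543845e-01,  1.09285201e-03,
        -1.63697235e-01],
       [-6.96777928e-01,  2.16795019e-01,  6.83740037e-01,
         2.92386527e-01],
       [ 6.52422919e-01, -2.04562868e-01,  7.29724857
[... 442 characters left out ...]
, -0.19175138],
       [-0.23953117, -0.6521767 ,  0.71922902, -1.11018503],
       [ 0.        ,  0.        ,  0.        ,  1.        ]])}
wrist {'fx': 324.41577902739647, 'fy': 324.41577902739647, 'cx': 320.3726552915772, 'cy': 195.83307647591803, 'distortion': array([-0.05885734,  0.        ,  0.        ,  0.        ,  0.        ]), 'camera_from_world': array([[ 4.30611985e-01,  9.02536736e-01, -8.70948390e-04,
        -6.25472803e-01],
       [-8.68873755e-01,  4.14289458e-01, -2.70966129e-01,
         3.48427904e-02],
       [-2.44196061e-01,  1.17438007e-01,  9.62588489e-01,
        -3.79607072e-01],
       [ 0.00000000e+00,  0.00000000e+00,  0.00000000e+00,
         1.00000000e+00]])}
```

View pics/scene0.png

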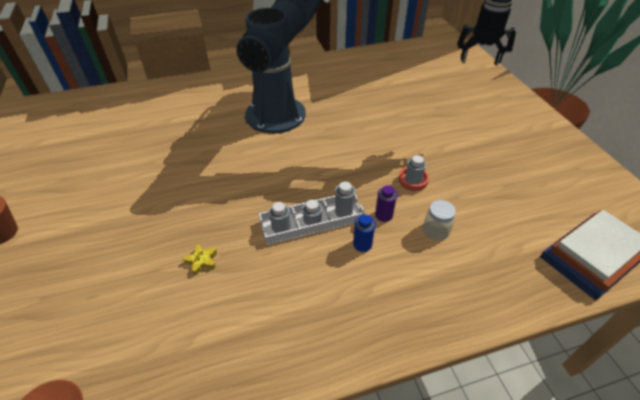

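View pics/side0.png

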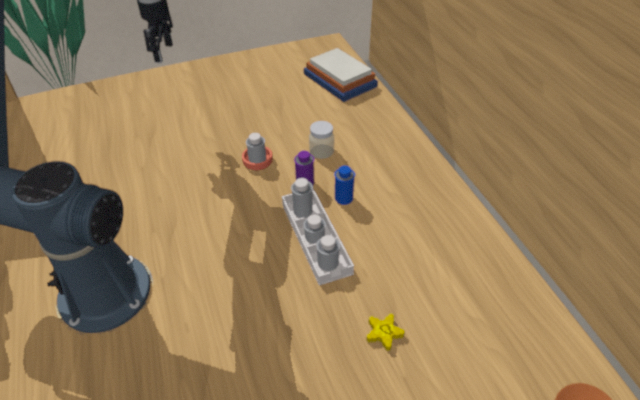

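View pics/wrist0.png

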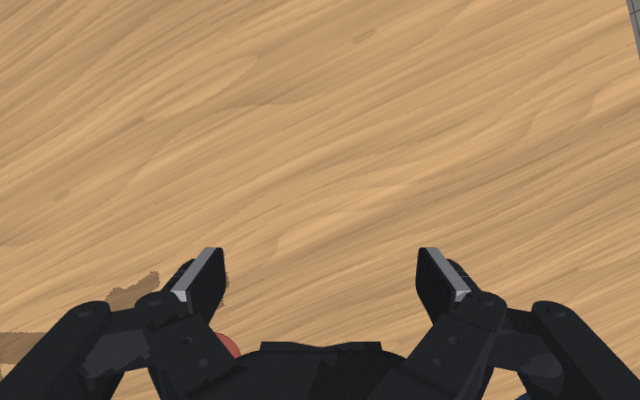

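The scene shows a light in each of the organiser's three bays at about (279,210), (312,206) and (345,188). The spare stands in the coral dish at (417,165). The look-alikes are purple at (386,203) and blue at (364,233), with the jar at (440,219) and the star at (201,258). I'll take close crops next.

```bash
python3 - <<'E'
import cv2,numpy as np
a=cv2.imread("pics/scene0.png")[165:250,250:375];b=cv2.imread("pics/side0.png")[165:290,270:365]
a=cv2.resize(a,None,fx=6,fy=6,interpolation=cv2.INTER_CUBIC);cv2.imwrite("pics/cs.png",a)
b=cv2.resize(b,None,fx=4.8,fy=4.8,interpolation=cv2.INTER_CUBIC);cv2.imwrite("pics/cd.png",b)
E
```

```text
(no output)
```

View pics/cs.png

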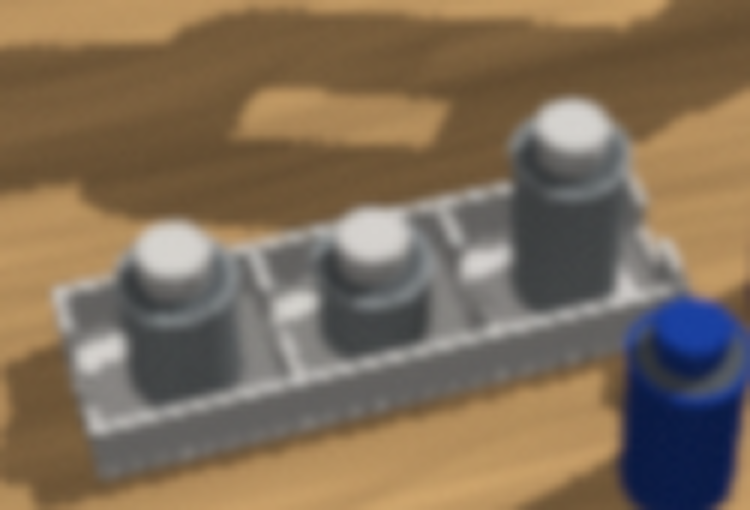

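View pics/cd.png

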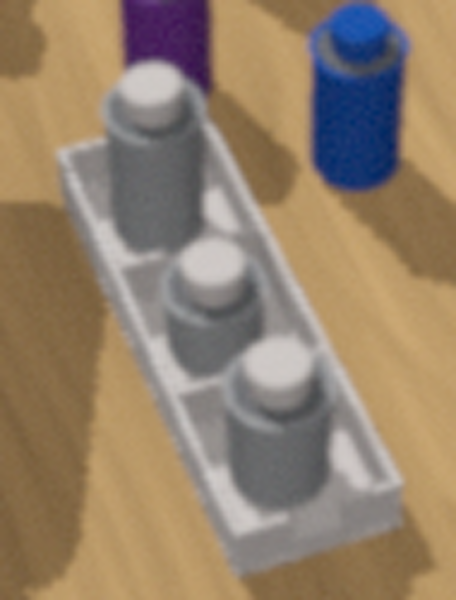

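The crops show caps that differ clearly in height. From scene-left: **middle** (278.5,206), **lowest** (312,204), **tallest** (346,185). Next I'll cast rays onto their heights and cross the two views.

```bash
cat > h.py <<'E'
import numpy as np,cv2
def ray(m,uv):
    K=np.array([[m['fx'],0,m['cx']],[0,m['fy'],m['cy']],[0,0,1]])
    x,y=cv2.undistortPoints(np.array([[uv]],float),K,m['distortion'])[0,0]
    T=m['camera_from_world'];R=T[:3,:3]
    d=R.T@np.array([x,-y,-1]);return -R.T@T[:3,3],d/np.linalg.norm(d)
def plane(m,uv,z):
    c,d=ray(m,uv);return c+d*(z-c[2])/d[2]
def tri(m1,u1,m2,u2):
    a,d=ray(m1,u1);b,e=ray(m2,u2)
    s=np.linalg.lstsq(np.c_[d,-e],b-a,rcond=None)[0]
    p,q=a+s[0]*d,b+s[1]*e;return (p+q)/2,np.linalg.norm(p-q)
def proj(m,p):
    T=m['camera_from_world'];K=np.array([[m['fx'],0,m['cx']],[0,m['fy'],m['cy']],[0,0,1]])
    c=T[:3,:3]@p+T[:3,3];c=np.array([[c[0],-c[1],-c[2]]])
    return cv2.projectPoints(c,np.zeros(3),np.zeros(3),K,m['distortion'])[0].ravel()
E
python3 - <<'E'
from station import *
from h import *
import numpy as np
from scipy.spatial.transform import Rotation as R
np.set_printoptions(precision=4,suppress=True)
A=camera_model("scene");B=camera_model("side")
S=dict(low=((312.2,204),(314.2,219.6),.067),mid=((278.5,206.3),(327.9,240.4),.087),tall=((345.8,185.5),(301.7,183.3),.107))
for k,(u,v,z) in S.items(): print(k,plane(A,u,z),plane(B,v,z),*tri(A,u,B,v))
# others
print('spare',tri(A,(417,158),B,(254.5,138)),'jar',plane(A,(441,209),.085),'purple',tri(A,(386,190),B,(305,155.5)),'blue',tri(A,(364.5,219),B,(345,171)))
print(R.from_quat(sense()['tool_rot']).as_matrix(),grip_depth)
E
```

```text
low [ 0.5016 -0.0135  0.067 ] [ 0.4964 -0.0173  0.067 ] [ 0.4977 -0.0127  0.0622] 0.0007150902377317353
mid [ 0.5017 -0.1008  0.087 ] [ 0.4977 -0.1033  0.087 ] [ 0.4987 -0.1004  0.0835] 0.000263100874168506
tall [0.5011 0.0766 0.107 ] [0.4963 0.0687 0.107 ] [0.4977 0.0769 0.1015] 0.0038522144565915476
spare (array([0.4405, 0.3083, 0.0856]), np.float64(0.005144714923645365)) jar [0.6287 0.2832 0.085 ] purple (array([0.5397, 0.1717, 0.0991]), np.float64(0.0004719326774686705)) blue (array([0.6132, 0.084 , 0.0974]), np.float64(0.0023287621275430255))
[[ 0.9027 -0.001   0.4303]
 [-0.4303 -0.0013  0.9027]
 [-0.0003 -1.     -0.0016]] 0.0187
```

Heights agree with the given 67, 87 and 107 mm to about 5 mm, and the spacing is about 88 mm. Next I'll shut the fingers and fly over with the jaws along world x, then refine with the wrist camera.

>>> play_rows --pt "0.032 -0.002 -0.0335 0 0.09 0" --pt "0.064 -0.004 -0.067 0 0.18 0" --pt "0.096 -0.006 -0.1005 0 0.28 0" --pt "0.128 -0.008 -0.134 0 0.37 0" --pt "0.16 -0.01 -0.1675 0 0.46 0" --pt "0.192 -0.012 -0.201 0 0.56 0" --pt "0.224 -0.014 -0.2345 0 0.65 0" --pt "0.256 -0.016 -0.268 0 0.75 0" --pt "0.288 -0.018 -0.3015 0 0.85 0" --pt "0.32 -0.02 -0.335 0 0.95 0" --pt "0.352 -0.02 -0.3685 0 1.04 0" --pt "0.384 -0.02 -0.402 0 1.126 0" --gripper 0 --force 20

```text
t: 1.35
tcp_pos: [0.4427, 0.0342, 0.2514]
tool_rot: [0.499, -0.501, 0.501, -0.499]
force: [1.5, 0.5, -0.2]
finger_gap: -0.001
```

>>> play_rows --pt "0.04 0 0.014 0 0 0" --pt "0.08 0 0.028 0 0 0" --pt "0.12 0 0.042 0 0 0" --pt "0.16 0 0.056 0 0 0" --pt "0.174 0 0.057 0 0 0" --pt "0.174 0 0.057 0 0 0" --pt "0.174 0 0.057 0 0 0"

```text
t: 2.05
tcp_pos: [0.4985, -0.1368, 0.2508]
tool_rot: [-0.5, 0.501, -0.499, 0.5]
force: [-0.2, -0.5, 0.1]
finger_gap: 0.001
```

```bash
python3 - <<'E'
from station import *
import cv2,pickle
m=camera_model("wrist");cv2.imwrite("pics/w1.png",snapshot("wrist")[:,:,::-1]);pickle.dump(m,open("w1.pkl","wb"));print(sense()['tcp_pos'],m['camera_from_world'])
E
```

```text
[ 0.49844876 -0.13623308  0.25097496] [[ 9.99995124e-01 -6.89049944e-04 -3.04598069e-03 -4.98244217e-01]
 [-1.58193053e-04  9.62926389e-01 -2.69764237e-01  1.70966562e-01]
 [ 3.11893622e-03  2.69763403e-01  9.62921585e-01 -3.63571525e-01]
 [ 0.00000000e+00  0.00000000e+00  0.00000000e+00  1.00000000e+00]]
```

View pics/w1.png

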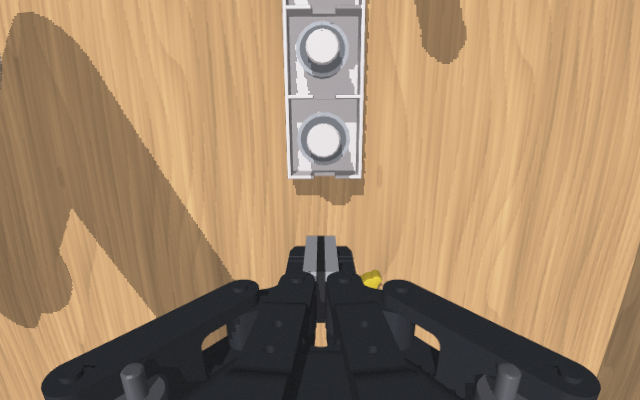

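The wrist view shows the middle cap at (323,140) and the lowest at (322,46). The shut fingertips are at (320,240).

```bash
cat >> h.py <<'E'
def caps(img,zs=None):
    g=img.min(2);mx=img.max(2)
    m=((g>200)&(mx-g<25)).astype('uint8');m=cv2.morphologyEx(m,cv2.MORPH_OPEN,np.ones((9,9)))
    n,l,st,c=cv2.connectedComponentsWithStats(m)
    out=[]
    for i in range(1,n):
        cs=cv2.findContours((l==i).astype('uint8'),0,2)[0][0]
        (x,y),r=cv2.minEnclosingCircle(cs);out.append((c[i].round(1),(round(x,1),round(y,1)),round(r,1),int(st[i,4])))
    return out
E
python3 - <<'E'
from h import *
import pickle
m=pickle.load(open("w1.pkl","rb"));im=cv2.imread("pics/w1.png")
print(im[140,323],im[46,322])
for c in caps(im): print(c, 'z87',plane(m,c[1],.087).round(4),'z67',plane(m,c[1],.067).round(4))
print(proj(m,np.array([.49845,-.1362,.251])))
E
```

```text
[231 229 233] [234 232 236]
(array([300.5,   3.5]), (300.5, 3.5), 6.5, 96) z87 [0.4814 0.0189 0.087 ] z67 [0.4802 0.0244 0.067 ]
(array([321.6,  45.5]), (321.8, 45.2), 16.5, 814) z87 [ 0.4998 -0.0152  0.087 ] z67 [ 0.4998 -0.0118  0.067 ]
(array([302. ,  87.6]), (302.0, 87.5), 10.7, 202) z87 [ 0.4818 -0.0511  0.087 ] z67 [ 0.4807 -0.0501  0.067 ]
(array([322.6, 139.7]), (322.8, 139.6), 16.2, 788) z87 [ 0.5007 -0.0981  0.087 ] z67 [ 0.5008 -0.1002  0.067 ]
(array([304.3, 165.1]), (304.5, 165.0), 7.4, 128) z87 [ 0.4832 -0.1224  0.087 ] z67 [ 0.4821 -0.126   0.067 ]
[319.40917455 253.50434426]
```

Wrist, scene and side views agree to about 3 mm. Next I'll move above the lowest light.

>>> play_rows --pt "-0.042 0 0.001 0 0 0" --pt "-0.084 0 0.001 0 0 0" --pt "-0.124 0.01 0.001 0 0 0" --pt "-0.124 0.05 0.001 0 0 0" --pt "-0.124 0.09 0.001 0 0 0" --pt "-0.124 0.13 0.001 0 0 0" --pt "-0.124 0.15 0.001 0 0 0" --pt "-0.124 0.15 0.001 0 0 0" --pt "-0.124 0.15 0.001 0 0 0" --pt "-0.124 0.15 0.001 0 0 0"

```text
t: 3.1
tcp_pos: [0.5014, -0.0135, 0.1028]
tool_rot: [-0.5, 0.499, -0.501, 0.501]
force: [-0.2, 0.4, -0.3]
finger_gap: -0.002
```

```bash
python3 - <<'E'
from station import *
from h import *
import cv2
m=camera_model("wrist");im=snapshot("wrist")[:,:,::-1];cv2.imwrite("pics/w2.png",im)
for c in caps(im): print(c, plane(m,c[1],.107).round(4),plane(m,c[1],.067).round(4))
s=sense();print(s['tcp_pos'],s['force'])
E
```

```text
(array([316.2,  50.4]), (316.5, 50.5), 39.7, 4594) [0.5002 0.0778 0.107 ] [0.4999 0.0839 0.067 ]
(array([367.4, 105.7]), (368.0, 106.0), 13.6, 276) [0.5217 0.0562 0.107 ] [0.5274 0.056  0.067 ]
(array([286.4, 124.6]), (287.5, 123.5), 17.7, 546) [0.4879 0.049  0.107 ] [0.484  0.0467 0.067 ]
(array([315.9, 220. ]), (316.7, 224.0), 25.6, 1508) [0.5002 0.0039 0.107 ] [ 0.4997 -0.0113  0.067 ]
(array([363., 220.]), (363.0, 220.0), 7.8, 142) [0.5213 0.0058 0.107 ] [ 0.527  -0.0088  0.067 ]
[ 0.5015447 -0.013748   0.1029188] [0.3718795  0.78084978 0.35866271]
```

View pics/w2.png

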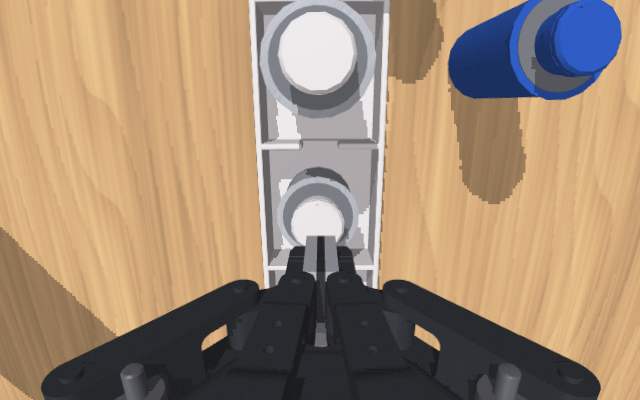

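The tallest cap is at (316,50), which puts it at (0.500, 0.078). The lowest cap sits right under the fingertips. I'll make a small correction and lower to just above it.

>>> play_rows --pt "-0.0015 0.015 -0.0015 0 0 0" --pt "-0.0015 0.025 -0.0015 0 0 0" --pt "-0.0015 0.03 -0.0015 0 0 0" --pt "-0.0015 0.031 -0.0015 0 0 0" --pt "-0.0015 0.031 -0.0015 0 0 0" --pt "-0.0015 0.031 -0.0015 0 0 0"

```text
t: 3.75
tcp_pos: [0.4994, -0.0126, 0.0706]
tool_rot: [0.5, -0.5, 0.5, -0.5]
force: [-0.4, 0.3, -1.7]
finger_gap: 0.005
```

```bash
python3 - <<'E'
from station import *
import cv2
b=snapshot("side")[165:290,250:365,::-1];a=snapshot("scene")[150:250,250:375,::-1]
cv2.imwrite("pics/c3.png",cv2.hconcat([cv2.resize(a,(390,500),interpolation=2),cv2.resize(b,(400,500),interpolation=2)]))
s=sense();print(s['tcp_pos'],s['force'])
E
```

```text
[ 0.49933051 -0.01252571  0.07061898] [-0.1639659  -0.83324842  0.10935901]
```

View pics/c3.png

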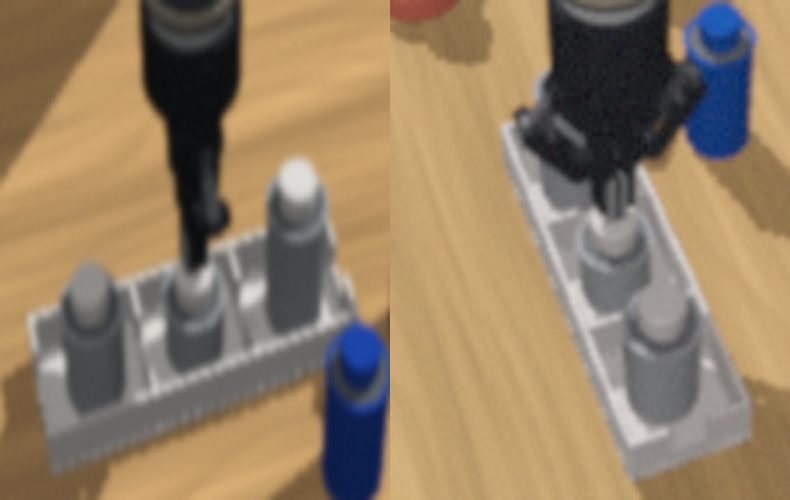

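Both views show the fingertips centred just above the lowest cap, with the body clear of the neighbours. Now I'll press down in small steps, about 13 mm in all, to reach roughly 9.5 mm of push.

>>> play_rows --pt "0 0.002 0 0 0 0" --pt "0 0.004 0 0 0 0" --pt "0 0.006 0 0 0 0" --pt "0 0.008 0 0 0 0" --pt "0 0.009 0 0 0 0" --pt "0 0.009 0 0 0 0"

```text
t: 4.45
tcp_pos: [0.4993, -0.0125, 0.0613]
tool_rot: [0.5, -0.5, 0.5, -0.5]
force: [0.9, -0.2, 1.8]
finger_gap: 0.003
```

>>> play_rows --pt "0 0.001 0 0 0 0" --pt "0 0.002 0 0 0 0" --pt "0 0.003 0 0 0 0" --pt "0 0.004 0 0 0 0" --pt "0 0.004 0 0 0 0" --pt "0 0.004 0 0 0 0"

```text
t: 5.05
tcp_pos: [0.4992, -0.0125, 0.0574]
tool_rot: [0.5, -0.5, 0.5, -0.5]
force: [0.7, 0.6, 3.3]
finger_gap: -0.003
```

```bash
python3 - <<'E'
from station import *
s=sense();print(s['tcp_pos'],s['force'])
E
```

```text
[ 0.49922095 -0.01248535  0.05735569] [0.69336764 0.60973893 3.33108812]
```

The push is 9.6 mm at 3.3 N, as expected. I'll lift off and move back to look from above.

>>> play_rows --pt "0 -0.005 0 0 0 0" --pt "0 -0.02 0 0 0 0" --pt "0 -0.06 0 0 0 0" --pt "0 -0.1 0 0 0 0" --pt "0.03 -0.13 0.001 0 0 0" --pt "0.07 -0.13 0.001 0 0 0" --pt "0.1 -0.13 0.001 0 0 0" --pt "0.115 -0.13 0.001 0 0 0" --pt "0.115 -0.13 0.001 0 0 0" --pt "0.115 -0.13 0.001 0 0 0"

```text
t: 6.05
tcp_pos: [0.4992, -0.1264, 0.1867]
tool_rot: [-0.5, 0.501, -0.499, 0.5]
force: [0.3, 0.3, 0.6]
finger_gap: 0.004
```

```bash
python3 - <<'E'
from station import *
from h import *
m=camera_model("wrist");im=snapshot("wrist")[:,:,::-1];cv2.imwrite("pics/w4.png",im)
for c in caps(im): print(c, plane(m,c[1],.087).round(4),plane(m,c[1],.059).round(4))
a=snapshot("scene")[150:250,250:375,::-1];b=snapshot("side")[165:290,250:365,::-1]
cv2.imwrite("pics/c4.png",cv2.hconcat([cv2.resize(a,(390,312),interpolation=2),cv2.resize(b,(400,312),interpolation=2)]))
s=sense();print(s['tcp_pos'],s['force'])
E
```

```text
(array([320.8,  46.2]), (321.0, 46.5), 20.2, 1206) [ 0.4998 -0.0164  0.087 ] [ 0.4998 -0.0118  0.059 ]
(array([359. ,  77.5]), (359.0, 77.5), 6.0, 90) [ 0.5269 -0.0372  0.087 ] [ 0.53   -0.0349  0.059 ]
(array([297.5,  95.7]), (298.0, 95.5), 13.9, 313) [ 0.4832 -0.0496  0.087 ] [ 0.4813 -0.0488  0.059 ]
(array([356.5, 142.5]), (356.5, 142.5), 7.1, 117) [ 0.5263 -0.0834  0.087 ] [ 0.5293 -0.0865  0.059 ]
(array([322.3, 162.4]), (322.3, 162.1), 20.0, 1204) [ 0.5008 -0.0982  0.087 ] [ 0.5008 -0.103   0.059 ]
[ 0.49949854 -0.12583694  0.1868925 ] [-0.70382651  0.16658259 -0.22706444]
```

View pics/w4.png

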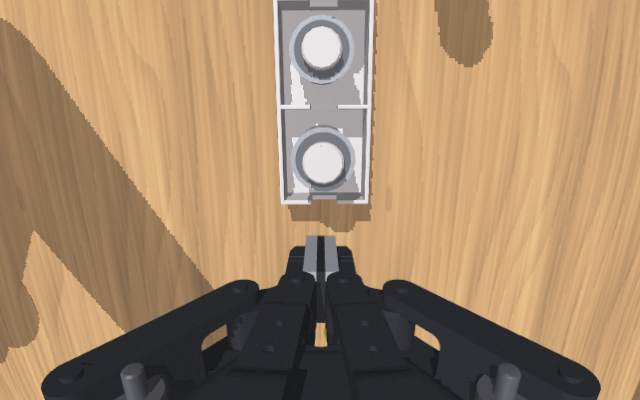

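View pics/c4.png

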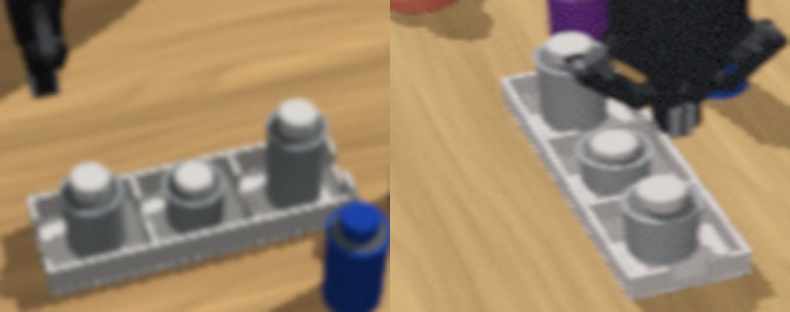

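The lowest cap is now visibly lower and its light hasn't moved. The middle cap is at (322,162), which gives (0.501, -0.098).

>>> play_rows --pt "-0.02 0 0.001 0 0 0" --pt "-0.029 0.02 0.001 0 0 0" --pt "-0.029 0.06 0.001 0 0 0" --pt "-0.029 0.085 0.001 0 0 0" --pt "-0.029 0.095 0.001 0 0 0" --pt "-0.029 0.096 0.001 0 0 0" --pt "-0.029 0.096 0.001 0 0 0" --pt "-0.029 0.096 0.001 0 0 0"

```text
t: 7.0
tcp_pos: [0.5021, -0.0987, 0.0925]
tool_rot: [0.5, -0.499, 0.501, -0.5]
force: [-1.0, -0.2, -0.6]
finger_gap: -0.005
```

>>> play_rows --pt "0 0.003 -0.001 0 0 0" --pt "0 0.005 -0.001 0 0 0" --pt "0 0.007 -0.001 0 0 0" --pt "0 0.009 -0.001 0 0 0" --pt "0 0.011 -0.001 0 0 0" --pt "0 0.012 -0.001 0 0 0" --pt "0 0.012 -0.001 0 0 0"

```text
t: 7.7
tcp_pos: [0.5003, -0.0986, 0.0792]
tool_rot: [0.5, -0.5, 0.5, -0.5]
force: [0.4, 0.1, 2.7]
finger_gap: -0.004
```

>>> play_rows --pt "0 0.001 0 0 0 0" --pt "0 0.002 0 0 0 0" --pt "0 0.002 0 0 0 0" --pt "0 0.002 0 0 0 0"

```text
t: 8.1
tcp_pos: [0.5003, -0.0986, 0.0774]
tool_rot: [0.5, -0.5, 0.5, -0.5]
force: [0.0, -1.6, 2.6]
finger_gap: 0.001
```

The middle cap is down 9.6 mm at 2.6 N. I'll lift and go to a viewpoint for the tallest.

>>> play_rows --pt "0 -0.005 0 0 0 0" --pt "0 -0.03 0 0 0 0" --pt "0 -0.07 0 0 0 0" --pt "0 -0.11 0 0 0 0" --pt "-0.03 -0.13 0 0 0 0" --pt "-0.07 -0.13 0 0 0 0" --pt "-0.09 -0.13 0 0 0 0" --pt "-0.098 -0.13 0 0 0 0" --pt "-0.098 -0.13 0 0 0 0" --pt "-0.098 -0.13 0 0 0 0" --pt "-0.098 -0.13 0 0 0 0"

```text
t: 9.2
tcp_pos: [0.5001, -0.0014, 0.207]
tool_rot: [-0.5, 0.5, -0.5, 0.5]
force: [0.1, 0.1, -0.1]
finger_gap: -0.0
```

```bash
python3 - <<'E'
from station import *
from h import *
m=camera_model("wrist");im=snapshot("wrist")[:,:,::-1];cv2.imwrite("pics/w5.png",im)
for c in caps(im): print(c, plane(m,c[1],.107).round(4),plane(m,c[1],.059).round(4))
a=snapshot("scene")[150:250,250:375,::-1];b=snapshot("side")[165:290,250:365,::-1]
cv2.imwrite("pics/c5.png",cv2.hconcat([cv2.resize(a,(390,312),interpolation=2),cv2.resize(b,(400,312),interpolation=2)]))
s=sense();print(s['tcp_pos'],s['force'])
E
```

```text
(array([319.6,  91.6]), (320.1, 91.6), 21.5, 1387) [0.5003 0.0779 0.107 ] [0.5002 0.0797 0.059 ]
(array([298.4, 131.2]), (299.0, 131.0), 10.8, 244) [0.4847 0.0499 0.107 ] [0.4815 0.0461 0.059 ]
(array([319.4, 193.6]), (319.6, 193.7), 16.1, 781) [0.4998 0.0016 0.107 ] [ 0.4996 -0.0116  0.059 ]
[ 0.50012659 -0.00129531  0.207125  ] [0.15198231 0.19572191 0.20601859]
```

View pics/w5.png

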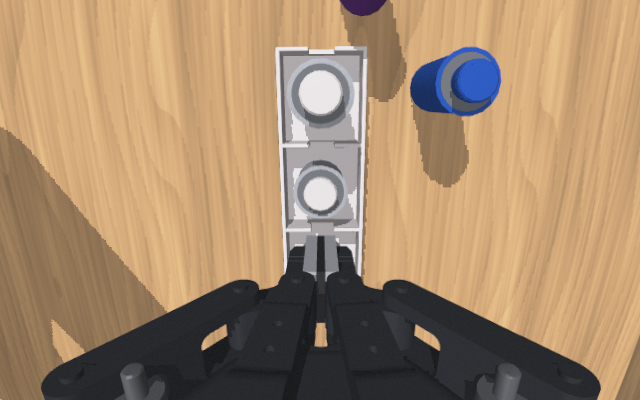

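View pics/c5.png

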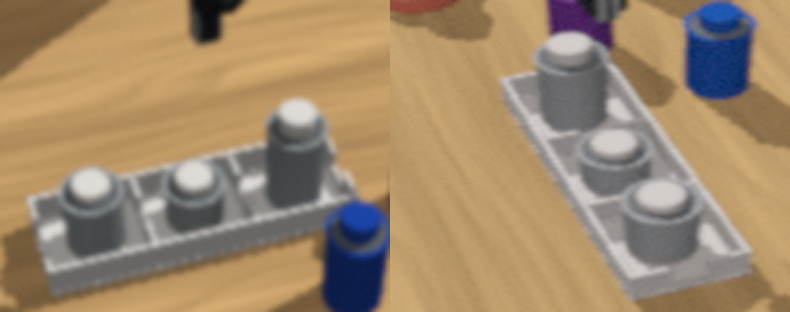

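Both pressed caps sit low and the lights are in place. The tallest cap is at (320,92), which gives (0.500, 0.078). Blue and purple are more than 90 mm away.

>>> play_rows --pt "-0.03 0 0 0 0 0" --pt "-0.065 0 0 0 0 0" --pt "-0.079 0.01 0 0 0 0" --pt "-0.079 0.04 0 0 0 0" --pt "-0.079 0.07 0 0 0 0" --pt "-0.079 0.09 0 0 0 0" --pt "-0.079 0.094 0 0 0 0" --pt "-0.079 0.094 0 0 0 0" --pt "-0.079 0.094 0 0 0 0"

```text
t: 10.25
tcp_pos: [0.5008, 0.0782, 0.1139]
tool_rot: [0.5, -0.5, 0.501, -0.5]
force: [0.8, -0.2, 0.8]
finger_gap: -0.002
```

>>> play_rows --pt "0 0.003 0 0 0 0" --pt "0 0.006 0 0 0 0" --pt "0 0.008 0 0 0 0" --pt "0 0.01 0 0 0 0" --pt "0 0.012 0 0 0 0" --pt "0 0.013 0 0 0 0" --pt "0 0.013 0 0 0 0" --pt "0 0.013 0 0 0 0"

```text
t: 11.05
tcp_pos: [0.5004, 0.0785, 0.1004]
tool_rot: [0.5, -0.5, 0.5, -0.5]
force: [0.6, -0.5, 2.6]
finger_gap: 0.003
```

>>> play_rows --pt "0 0.001 0 0 0 0" --pt "0 0.002 0 0 0 0" --pt "0 0.003 0 0 0 0" --pt "0 0.003 0 0 0 0" --pt "0 0.003 0 0 0 0"

```text
t: 11.55
tcp_pos: [0.5003, 0.0786, 0.0974]
tool_rot: [0.5, -0.5, 0.5, -0.5]
force: [0.5, -0.6, 3.5]
finger_gap: -0.002
```

The tallest cap is down 9.6 mm at 3.5 N. I'll lift off and move back for a final look.

>>> play_rows --pt "0 -0.005 0 0 0 0" --pt "0 -0.03 0 0 0 0" --pt "0 -0.07 0 0 0 0" --pt "0.03 -0.11 0 0 0 0" --pt "0.07 -0.14 0 0 0 0" --pt "0.11 -0.14 0 0 0 0" --pt "0.15 -0.14 0 0 0 0" --pt "0.18 -0.14 0 0 0 0" --pt "0.2 -0.14 0 0 0 0" --pt "0.2 -0.14 0 0 0 0" --pt "0.2 -0.14 0 0 0 0"

```text
t: 12.65
tcp_pos: [0.499, -0.1209, 0.2368]
tool_rot: [-0.5, 0.501, -0.499, 0.5]
force: [-0.3, 0.5, 0.6]
finger_gap: 0.004
```

```bash
python3 - <<'E'
from station import *
from h import *
A=snapshot("scene")[:,:,::-1];B=snapshot("side")[:,:,::-1]
a=A[140:280,180:470];a0=cv2.imread("pics/scene0.png")[140:280,180:470]
f=lambda x:cv2.resize(x,None,fx=2,fy=2,interpolation=2)
b=B[120:350,230:415];b0=cv2.imread("pics/side0.png")[120:350,230:415]
cv2.imwrite("pics/f1.png",cv2.vconcat([f(a0),f(a)]));cv2.imwrite("pics/f2.png",cv2.hconcat([f(b0),f(b)]))
m=camera_model("wrist");im=snapshot("wrist")[:,:,::-1];cv2.imwrite("pics/w6.png",im)
for c in caps(im): 
  if c[3]>500: print(c, plane(m,c[1],.099).round(4),plane(m,c[1],.079).round(4),plane(m,c[1],.059).round(4))
s=sense();print(s['tcp_pos'],s['force'])
E
```

```text
(array([320.8,  62.7]), (320.7, 62.8), 16.6, 837) [ 0.4996 -0.0164  0.099 ] [ 0.4995 -0.014   0.079 ] [ 0.4995 -0.0116  0.059 ]
(array([321.7, 158. ]), (322.0, 158.0), 16.1, 785) [ 0.5008 -0.0949  0.099 ] [ 0.5008 -0.098   0.079 ] [ 0.5008 -0.1012  0.059 ]
[ 0.49947421 -0.12000962  0.23706337] [-0.84139303 -0.42659616  0.20612868]
```

View pics/f1.png

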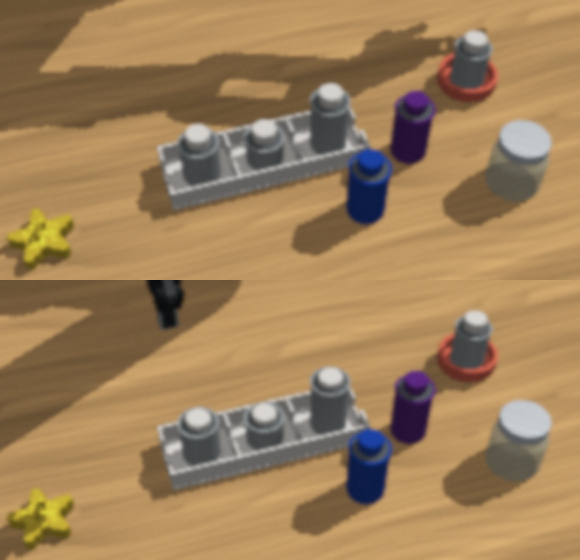

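View pics/f2.png

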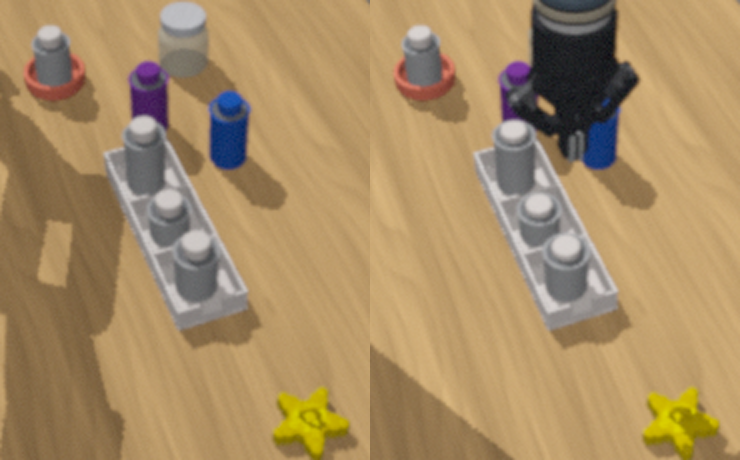

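The before and after views match, except that the three caps are lower. Every light, the holder, the jar and the star are unmoved, and the arm is clear, so I'll hand in.

```bash
python3 -c "
from station import *
print(sign_off())"
```

```text
the job is handed in; nothing more can be done
None
```

I pressed the three lights in the organiser with the shut fingertips in the required order: lowest, middle, tallest. I then handed the job in at about 12.8 s; the hand-in reports no verdict.

- **Presses:** Each cap top went about 9.6 mm down, at 2.6 to 3.5 N on the wrist reading.
- **Cap state:** The last pictures show all three organiser caps lower than at the start. The wrist view puts the lowest and middle caps within 1 mm of where they began. The tallest was out of that last wrist view, so I checked it only in the scene and side pictures.
- **Everything else:** The spare light's cap is still up. The spare, holder, jar, star and the blue and purple look-alikes show no visible shift in the before and after pictures. The arm was clear of everything.
- **Disagreement:** The first scene and side views differed by up to about 8 mm in position and 5 mm in height. I used the wrist-camera positions instead, and they repeated within 1 mm.

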